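# Free the ratchet and lower the panel press

## Task

The cream bag panel lies glued and ready under the raised arm of the green bench press. With the fingertips, press down the yellow pawl tab until the pawl is fully free of the ratchet teeth, and only then push the red handle down past the teeth until the pad rests on the panel; leave the arm down and the pawl free, and draw the hand clear. Grip and lift nothing, and leave the panel, thread cone, glue jar and hammer where they are.

Things in the scene. Friction and masses are not known exactly. Their poses are not given: they have to be found in the camera images.
- press: Green bench press fixed to the table; base plate 130 x 320 x 12 mm (x, y, z). Origin: centre of the base's underside; z up; its y runs along the base, from the pawl end (-y) to the red handle's end (+y). The arm swings in the plane x = 0 of this frame. The tallest fixed parts are two cheeks beside the ratchet wheel, 115 mm high, and the pawl post, 154 mm high at y = -100 mm (a slim post 18 mm wide in y, 32 mm in x).
- beam_hinge (a point): Axle of the press arm and of its steel ratchet wheel (52 mm radius over the teeth); fixed on the press at (0, -40, 100) mm of its frame. Axis along the press's x.
- press_arm (a joint): Angle of the press arm, rad: 0 = arm level, pad flat on the panel; positive = raised (handle end going up). Starts raised, between 0.85 and 0.91. While the pawl is engaged a tooth stops the arm after 0.03 to 0.12 rad; with the pawl free it turns down freely against steady friction (about 3 to 5 N at the handle) and stays where it is left. It can neither drop nor spring back.
- handle (a point): Centre of the red round handle bar: 20 mm diameter, 90 mm long, along the press's x, 170 mm from the arm hinge. At angle a it lies at y = -40 + 170 cos a, z = 100 + 170 sin a (mm, press frame, x = 0). The arm beam between hinge and handle is 16 mm wide, 18 mm thick.
- pawl_pivot (a point): Pivot of the yellow pawl, a rocker; fixed on the press at (0, -100, 145) mm of its frame. Axis along the press's x. The pawl's hook reaches 60 mm to +y, on top of the wheel; its tab reaches to -y.
- press_pawl (a joint): Angle of the pawl, rad: 0 = hook down between the teeth (locked, as it starts), grows as the tab is pressed down and the hook rises; stop at 0.42. The hook clears the teeth from about 0.2; count it fully free above 0.33. About 4 N on the tab moves it, and friction keeps it where it is left (no spring).
- tab (a point): Middle of the top face of the yellow pawl tab, 34 mm (x) by 32 mm (y), 7 mm thick, at (0, -145, 159.5) mm of the press frame when locked; it sinks about 19 mm, straight down within 6 mm, to the stop. Open space above and below it.
- pad (a point): Centre of the underside of the square pressing pad, 60 x 60 x 12 mm, steel on black rubber, fixed under the arm 105 mm from the hinge. The point is 70 mm below the arm's centre line.
- panel: Loose stiff cream bag panel, 90 x 110 x 8 mm (x, y, z), lying on the press's black rubber bed, bed top 22 mm above the table. Origin: centre of its underside.
- cone: Bystander: loose orange thread cone standing upright, 52 mm wide, 95 mm tall. Origin: centre of its underside.
- glue: Bystander: loose blue glue jar with black cap, 56 mm wide, 85 mm tall. Origin: centre of its underside.
- hammer: Bystander: loose hammer, 200 mm long, lying on the table on the robot's side of the press, under 40 mm high. Origin: middle of its underside.
There are look-alikes about, which are no part of the job. There is more than one size of the panel; the one meant has the size given above.

How it is judged:
On the way, in this order (a step that is already met when the one before it is completed fails the run):
1. the pawl is pressed fully free while the arm is still raised (value of joint press_pawl above 0.3 rad and value of joint press_arm above 0.72 rad), for 0.1 s.
2. the arm is pushed down until the pad is on the panel, the pawl still free (value of joint press_arm below 0.04 rad and value of joint press_pawl above 0.3 rad), for 0.2 s.
At the end, for the whole second after the job is handed in: The arm is down (within 0.04 rad of level) and at rest, its pad on the panel (its centre less than 3 mm above the panel's top), the pawl is still free (over 0.3 rad), the panel is within 15 mm and the cone, jar and hammer within 25 mm of where they started, cone and jar upright (all of step 2 and z of pad in the frame of panel below 0.011 m and distance of panel from where it was at the start of the episode below 0.015 m and distance of each of cone, glue, hammer from where it was at the start of the episode below 0.025 m and velocity of joint press_arm between -0.05 and 0.05 rad/s and angle between each of cone, glue's own z axis and vertical below 0.2 rad); the robot touches nothing.
It fails at once if the press arm is lifted instead of pushed down (value of joint press_arm above 1.03 rad).
It fails at once if the panel is lifted or shoved out of place (distance of panel from where it was at the start of the episode above 0.015 m).
It fails at once if the thread cone is lifted, carried or knocked away (distance of cone from where it was at the start of the episode above 0.025 m).
It fails at once if the glue jar is lifted, carried or knocked away (distance of glue from where it was at the start of the episode above 0.025 m).
It fails at once if the hammer is lifted, carried or knocked away (distance of hammer from where it was at the start of the episode above 0.025 m).
It also fails if it takes over 48 s, if anything falls off the work surface, if the arm or the gripper's body presses on something with over 40 N, if the wrist force passes 120 N, or if a joint passes its speed limit or range.

## Robot

A 7-joint arm with a two-finger parallel gripper is mounted at the origin on the work surface. World frame = base frame: x ahead of the robot, y to its left, z up, the work surface at z = 0. Lengths are in m, angles in rad, forces in N, time in s.
With the tool pointing down it reaches from about 0.425 to 0.925 m from the base axis. Payload 6.8 kg.
Tool frame: the origin (TCP) lies on the front face of the gripper's body, between the roots of the fingers; the fingertips stand 73 mm ahead of it and the grasp point (between the pads) lies 54 mm ahead of it (env.nose_length is the distance from the TCP to the fingertips, in m); z points along the fingers, y is the line along which they close (so a half turn about z gives the same grasp; the last joint's range is limited). The gripper opens to 85 mm and grips with 20 to 120 N. Pads are 22 mm wide; open, the fingers measure 114 mm over their backs; the gripper's body (76 mm by 85 mm) begins 54 mm behind the grasp point. The pads swing forward as they close: fully open they stand 13 mm farther back than shut.
Start: joints at [-1.259, 0.477, 0.022, 1.555, -0.011, 1.109, -0.083], TCP at [0.275, 0.616, 0.304] pointing down, gripper open.
Joint ranges: [-2.96, 2.96], [-0.34, 2.1], [-1.41, 1.46], [0.24, 2.44], [-1.37, 4.51], [0.17, 1.92], [-2.96, 2.96]. Speed limits (rad/s): [2.39, 2.39, 3.14, 3.14, 3.14, 3.14, 3.14].

## Interface

Orientations are given as a unit quaternion [w, x, y, z].
In Python, from cell import env, kin, camera, calibration, job gives the robot as it stands. The module is installed in compiled form; this text tells all that it offers. Calls block until the motion is done:
- env.reach(position, orientation): joint-space move of the TCP to a pose.
- env.movel(position, velocity=0.15, rot=None, stop_force=None): straight line of the TCP; rot=None keeps the orientation; velocity is the mean speed in m/s. With stop_force (N) it stops when the force on the tool has changed by that much, and returns True; else False.
- env.goto_joints(angles): joint-space move.
- env.grip(opening, f_grip=None): finger opening in m; f_grip is the grip in N (None keeps the last); returns when the fingers have stopped.
- env.dwell(seconds).
- kin.inverse_kinematics(position, orientation): joint angles nearest the present ones, or None.
- env.get_state(): the state.
- camera(name): name is "scene" or "top"; returns (picture, depth): 384x512x3 uint8, blue, green, red; 384x512 float32, m along the optical axis (not along the pixel's ray), 0 where there is no reading.
- calibration(name): a dict with "fx", "fy", "cx", "cy" (pixels), "rvec" (rotation vector, rad) and "tvec" (3), from world to camera coordinates, as OpenCV has them. Camera axes: x right, y down, z forward; pixel columns grow to the right and rows downward; lengths in m; the calibration is good to about 2 mm. A picture is of the moment at which its call begins. calibration takes no time and is no camera call.
A pose or a line that the arm cannot do raises env.PlanningError and nothing moves.
- job.job_done(): hands the job in; it is judged then, once.
The state is a dict: "time": time; "qpos": joint angles; "joint_velocities": joint speeds; "joint_torque": joint torques, N m; "tcp_pos": TCP position; "orientation": TCP orientation; "force": force on the tool from outside, world axes, zero at the start; "torque": the same for the moment, N m; "opening": finger opening in m; "gripper_force": force on a finger pad.
Only numpy, scipy, OpenCV 4.12 (cv2) and the standard library are available. Lean on these libraries where they do the work, as an engineer would, in place of code of your own. Each camera call takes 0.05 s, during which the arm holds its last target. There are 200 camera calls.

## Working session

There is one attempt and no reset: what is moved stays moved. The work goes in short steps, each a Python script; the robot and the scene stay as the last script left them, time stands still between calls to the robot, and variables do not carry over. Pictures are saved under pics/ and viewed, at most 10 in all, crops included, and the job is handed in when it is done.

```bash
mkdir -p pics; ls
python3 - <<'E'
from cell import env,kin,camera,calibration,job
import cv2,numpy as np
for n in("scene","top"):
    p,d=camera(n); cv2.imwrite(f"pics/{n}0.png",p); np.save(f"pics/{n}0.npy",d)
    c=calibration(n); print(n,c)
s=env.get_state(); print(s["time"],s["tcp_pos"],s["orientation"],env.nose_length)
E
```

```text
pics
scene {'fx': 386.47435594944284, 'fy': 386.47435594944284, 'cx': 252.0373015306584, 'cy': 188.1454882661588, 'rvec': array([ 2.3140618 ,  1.21329009, -0.36213368]), 'tvec': array([-0.3508879, -0.28832  ,  1.1197278])}
top {'fx': 411.12835717679275, 'fy': 411.12835717679275, 'cx': 253.2910911529122, 'cy': 189.98777351515844, 'rvec': array([ 2.19749405, -2.14108438,  0.11344923]), 'tvec': array([0.02894068, 0.59123899, 0.97309177])}
0.1 [0.2749648  0.61599722 0.30301475] [-1.11995102e-04  2.08355628e-01  9.78052782e-01 -8.22265460e-04] 0.0726
```

View pics/scene0.png

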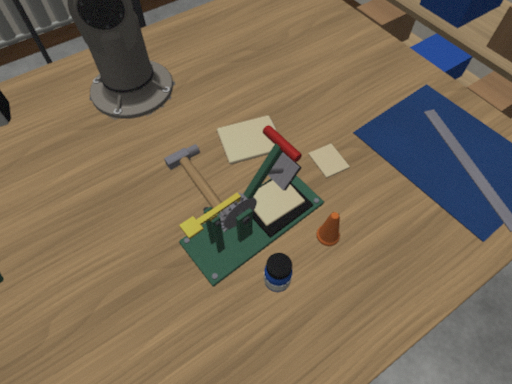

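View pics/top0.png

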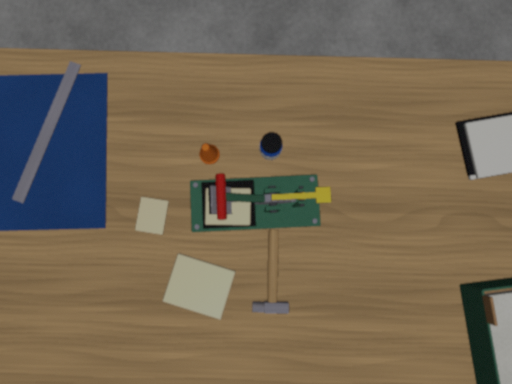

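The top view shows the press base at about (190-320, 176-231). The red handle is at (221,196), the yellow tab at (322,195), the cone at (209,154), the jar at (271,145) and the hammer at (272,270). The cream candidates are (228,206) on the press bed, (152,215) small on the table, and (200,287) large on the table. By the description, the one on the bed is meant. There is one red handle and one yellow tab. Next I measure.

```bash
cat > h.py <<'E'
import cv2,numpy as np
from cell import calibration
def cal(n):
    c=calibration(n); R=cv2.Rodrigues(c["rvec"])[0]; return c,R,np.ravel(c["tvec"])
def plane(n,uv,z):
    c,R,t=cal(n); uv=np.atleast_2d(uv).astype(float)
    r=np.c_[(uv[:,0]-c["cx"])/c["fx"],(uv[:,1]-c["cy"])/c["fy"],np.ones(len(uv))]@R
    o=-R.T@t; return o+r*((z-o[2])/r[:,2])[:,None]
def cloud(n,mask,d):
    c,R,t=cal(n); v,u=np.nonzero(mask&(d>0)); z=d[v,u]
    return (np.c_[(u-c["cx"])/c["fx"]*z,(v-c["cy"])/c["fy"]*z,z]-t)@R
def mask(p,col):
    h,s,v=[x.astype(int) for x in cv2.split(cv2.cvtColor(p,cv2.COLOR_BGR2HSV))]
    return {"yellow":(h>24)&(h<34)&(s>180)&(v>100),"red":((h<4)|(h>174))&(s>180)&(v>60),
            "green":(h>60)&(h<95)&(s>80)&(v>30)}[col]
def big(m):
    k,l,st,_=cv2.connectedComponentsWithStats(m.astype(np.uint8)); return l==1+np.argmax(st[1:,4])
def to_press(P,o,yaw): # press->world rotation yaw
    c,s=np.cos(yaw),np.sin(yaw); R=np.array([[c,-s,0],[s,c,0],[0,0,1]]); return (P-o)@R
E
python3 - <<'E'
from h import *
p=cv2.imread("pics/top0.png"); d=np.load("pics/top0.npy")
q=cv2.imread("pics/scene0.png"); e=np.load("pics/scene0.npy")
m=mask(p,"green"); m[:160]=0;m[245:]=0;m[:,:180]=0;m[:,335:]=0
# base: depth-cloud points near z=.012, all green
P=cloud("top",m,d); print("z pct",np.percentile(P[:,2],[5,25,50,75,95]))
B=P[abs(P[:,2]-.012)<.006]
r=cv2.minAreaRect((B[:,:2]*1000).astype(np.float32)); print("base rect",r)
mm=mask(q,"green"); mm[:150]=0; mm[290:]=0; mm[:,:170]=0; mm[:,335:]=0
B2=cloud("scene",mm,e); B2=B2[abs(B2[:,2]-.012)<.006]
print("base rect scene",cv2.minAreaRect((B2[:,:2]*1000).astype(np.float32)))
for n,im,dd in(("top",p,d),("scene",q,e)):
  for c in("yellow","red"):
    k=big(mask(im,c)); C=cloud(n,k,dd); v,u=np.nonzero(k)
    print(n,c,len(C),u.min(),u.max(),v.min(),v.max(),"med",np.median(C,0).round(4),"min",np.percentile(C,2,axis=0).round(4),"max",np.percentile(C,98,axis=0).round(4))
k=big(mask(p,"yellow")); k[:,:317]=0
C=cloud("top",k,d); print("tab",len(C),C.mean(0),C.min(0),C.max(0))
k=big(mask(p,"red")); C=cloud("top",k,d); xy=C[:,:2]; print("handle rect",cv2.minAreaRect((xy*1000).astype(np.float32)),"zmax",np.percentile(C[:,2],90))
print("cone,jar,hammer",plane("top",[[209,154],[271,145],[272,270]],.04))
a=cv2.resize(p[135:320,130:345],None,fx=3,fy=3); cv2.imwrite("pics/crop.png",a)
E
```

```text
z pct [0.00951823 0.01138854 0.01291879 0.01504338 0.16440238]
base rect ((560.5202026367188, 40.593589782714844), (123.6041259765625, 313.6409912109375), 4.4799394607543945)
base rect scene ((561.8558959960938, 41.975372314453125), (129.07473754882812, 316.36370849609375), 4.2636871337890625)
top yellow 26 319 328 188 195 med [ 0.5787 -0.1097  0.1603] min [ 0.5711 -0.1143  0.1565] max [ 0.5843 -0.0965  0.1644]
top red 368 215 225 174 218 med [0.5555 0.1067 0.2412] min [0.515  0.0976 0.2369] max [0.5961 0.117  0.2445]Traceback (most recent call last):
  File "<stdin>", line 14, in <module>
  File "h.py", line 17, in big
    k,l,st,_=cv2.connectedComponentsWithStats(m.astype(np.uint8)); return l==1+np.argmax(st[1:,4])
                                                                               ~~~~~~~~~^^^^^^^^^^
    return _wrapfunc(a, 'argmax', axis=axis, out=out, **kwds)
    return bound(*args, **kwds)
ValueError: attempt to get argmax of an empty sequence
```

```bash
sed -i 's/"yellow":(h>24)&(h<34)&(s>180)&(v>100)/"yellow":(h>22)\&(h<36)\&(s>170)\&(v>90)/' h.py
python3 - <<'E'
from h import *
p=cv2.imread("pics/top0.png"); d=np.load("pics/top0.npy")
k=big(mask(p,"yellow")); k[:,:316]=0; v,u=np.nonzero(k)
C=cloud("top",k,d); print("tab",len(C),u.min(),u.max(),v.min(),v.max(),C.mean(0),C.min(0),C.max(0),"ray",plane("top",[(u.min()+u.max())/2,(v.min()+v.max())/2],.1595))
k=big(mask(p,"red")); C=cloud("top",k,d); print("handle rect",cv2.minAreaRect((C[:,:2]*1000).astype(np.float32)),"ztop",np.percentile(C[:,2],90))
yaw=np.radians(4.37); o=np.array([.561,.0413,0]); c,s=np.cos(yaw),np.sin(yaw)
for y,z in((-.145,.1595),(-.04+.17*np.cos(.88),.1+.17*np.sin(.88))): print("pred",o+[-s*y,c*y,z])
print("cone,jar,hammer",plane("top",[[209,154],[271,145],[272,270]],.04))
q=cv2.imread("pics/scene0.png"); 
for uv in([192,226],):print(q[uv[1]-3:uv[1]+3:3,uv[0]-3:uv[0]+3:3])
a=cv2.resize(p[135:320,130:345],None,fx=3,fy=3); cv2.imwrite("pics/crop.png",a)
E
```

```text
tab 194 316 329 187 201 [ 0.57142189 -0.10301561  0.15990938] [ 0.55708346 -0.11703773  0.15455478] [ 0.58740448 -0.08871079  0.16453875] ray [[ 0.5722494  -0.10280495  0.1595    ]]
handle rect ((563.1625366210938, 109.40414428710938), (99.36582946777344, 31.13755226135254), 17.328643798828125) ztop 0.24321112511299242
pred [ 0.57204856 -0.10327845  0.1595    ]
pred [0.55579455 0.10941709 0.23102561]
cone,jar,hammer [[ 0.67464971  0.15454363  0.04      ]
 [ 0.70096435  0.00388068  0.04      ]
 [ 0.39989057 -0.00494211  0.04      ]]
[[[ 79 179 187]
  [ 79 177 186]]

 [[ 79 180 189]
  [ 81 178 189]]]
```

View pics/crop.png

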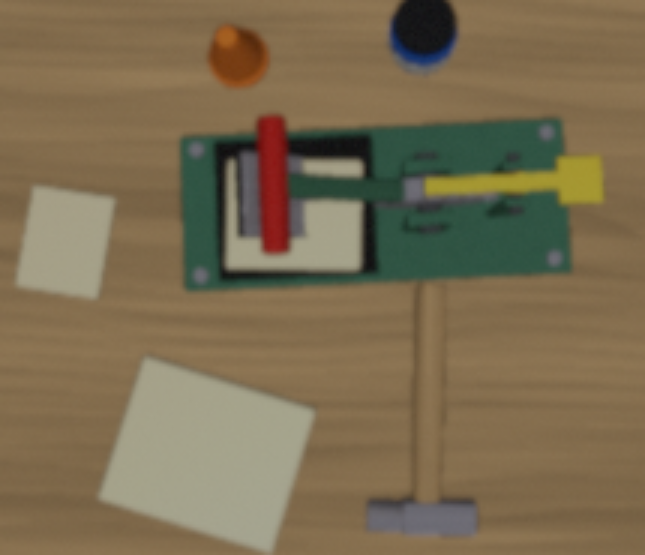

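The crop confirms the tab at crop pixel (580,180), the handle at (272,185) and the bed panel at (295,215). The press pose agrees with the handle and tab positions to within a few mm. Now I press the tab.

```bash
cat >> h.py <<'E'
YAW=np.radians(4.37); O=np.array([.561,.0413,0])
def W(y,z): return O+np.array([-np.sin(YAW)*y,np.cos(YAW)*y,z])
def Q(k):
    f=(np.pi/2*k+YAW)/2; return np.array([0,np.cos(f),np.sin(f),0])
E
python3 - <<'E'
from h import *
from cell import env,kin,camera,job
L=env.nose_length
s=env.get_state(); p0=np.array(s["tcp_pos"])
qs={k:kin.inverse_kinematics(W(-.150,.25+L),Q(k)) for k in(1,-1)}
print(qs)
k=min((k for k in qs if qs[k] is not None),key=lambda k:abs(qs[k][6])); print("k",k)
env.grip(0.0)
env.movel(p0+[0,0,.10],velocity=.2)
env.reach(W(-.150,.30+L),Q(k))
env.movel(W(-.150,.170+L),velocity=.15)
env.dwell(.2)
f0=np.array(env.get_state()["force"])
hit=env.movel(W(-.150,.130+L),velocity=.03,stop_force=18)
s=env.get_state(); print(hit,s["time"],"tip",np.array(s["tcp_pos"])-[0,0,L],"df",np.array(s["force"])-f0,"op",s["opening"])
p,d=camera("scene"); cv2.imwrite("pics/s1.png",cv2.resize(p[100:310,150:360],None,fx=2.8,fy=2.8))
E
```

```text
{1: array([-0.49419527,  0.37295719,  0.74795395,  1.79875297, -0.28470864,
        1.08076297,  0.4315221 ]), -1: array([-0.77949226,  0.62248508,  1.28279055,  1.81229952, -0.64102452,
        1.20776594, -2.36466333])}
k 1
True 6.45 tip [ 0.57284121 -0.11034029  0.14062594] df [-3.94161309  2.1828624  12.24713111] op 0.0003534767114600969
```

View pics/s1.png

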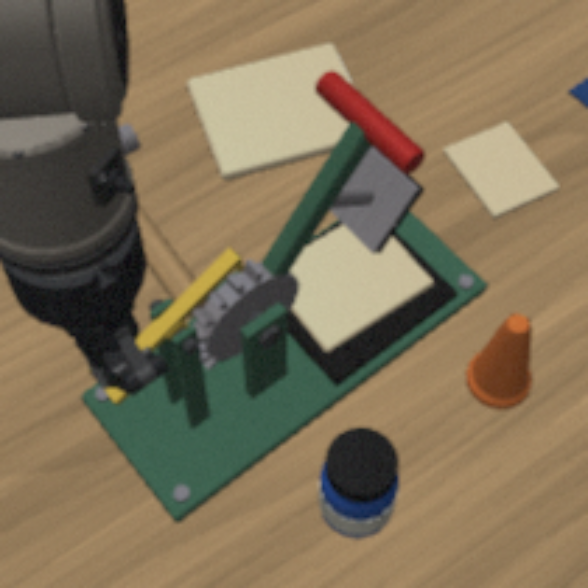

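The hook (crop ~(235,258)) stands well clear of the wheel, and the arm is still raised. I'll push once more against the stop, retreat, and measure the pawl's slope from depth.

Run:
```python
from h import *
from cell import env,kin,camera,job
L=env.nose_length
hit=env.movel(W(-.150,.132+L),velocity=.03,stop_force=15)
env.dwell(.3)
s=env.get_state(); print(hit,"tip",np.array(s["tcp_pos"])-[0,0,L],s["force"])
env.movel(W(-.152,.30+L),velocity=.2)
env.reach(W(-.02,.36+L),Q(1)) if False else None
env.movel(W(-.30,.36+L),velocity=.25)
for n in("top","scene"):
    p,d=camera(n); k=big(mask(p,"yellow")); C=to_press(cloud(n,k,d),O,YAW)
    C=C[abs(C[:,0])<.012]; a=np.polyfit(C[:,1],C[:,2],1); print(n,len(C),"slope",np.arctan(a[0]),"y",C[:,1].min(),C[:,1].max())
    r=big(mask(p,"red")); H=to_press(cloud(n,r,d),O,YAW); print("handle",np.median(H,0))
print(env.get_state()["time"])
```

```text
True tip [ 0.57283393 -0.1104108   0.14051769] [-3.98093338  1.29691783 13.19481705]
top 318 slope 0.41705517152890936 y -0.15966177996560305 -0.046243528566063535
handle [0.00087658 0.06545863 0.24104595]
scene 1 slope -0.6926807805274995 y -0.09615859957041524 -0.09615859957041524
handle [0.00375153 0.06408927 0.24025669]
8.85<stdin>:12: RankWarning: Polyfit may be poorly conditioned
```

The pawl is at 0.417 rad (free) and the handle hasn't moved. Now I push the handle down along its arc.

Run:
```python
from h import *
from cell import env,kin,camera,job
L=env.nose_length
def T(a,dz=0): return W(-.04+.17*np.cos(a),.11+.17*np.sin(a)+dz+L)
env.movel(T(.88,.09),velocity=.3)
env.movel(T(.88,.012),velocity=.15)
env.dwell(.2); f0=np.array(env.get_state()["force"])
for a in np.arange(.80,-.001,-.1):
    hit=env.movel(T(a),velocity=.05,stop_force=30)
    s=env.get_state(); print(round(a,2),hit,"tip z",round(s["tcp_pos"][2]-L,4),"want",round(T(a)[2]-L,4),"df",(np.array(s["force"])-f0).round(1))
    if hit: break
else:
    hit=env.movel(T(0,-.012),velocity=.02,stop_force=20)
    env.dwell(.4)
s=env.get_state(); print(hit,s["time"],"tip",np.array(s["tcp_pos"])-[0,0,L],(np.array(s["force"])-f0).round(1))
```

```text
0.8 False tip z 0.233 want 0.232 df [-1.5  7.  10.1]
0.7 False tip z 0.2202 want 0.2195 df [-0.   6.8  6.4]
0.6 False tip z 0.2062 want 0.206 df [-0.6  4.   5.4]
0.5 False tip z 0.1913 want 0.1915 df [0.2 2.3 3. ]
0.4 False tip z 0.1757 want 0.1762 df [-0.7  0.6  0.7]
0.3 False tip z 0.1599 want 0.1602 df [-0.4  0.9  0.1]
0.2 False tip z 0.1434 want 0.1438 df [0.2 0.  0.1]
0.1 False tip z 0.1266 want 0.127 df [-0.7 -0.2  1. ]
0.0 False tip z 0.11 want 0.11 df [-2.5  2.1  6.6]
True 16.3167 tip [0.55132937 0.17128587 0.10996472] [-2.3  0.6  8.6]
```

Run:
```python
from h import *
from cell import env,kin,camera,job
L=env.nose_length
s=env.get_state()
p,d=camera("scene"); cv2.imwrite("pics/s2.png",cv2.resize(p[100:310,150:360],None,fx=2.8,fy=2.8))
```

```text
(no output)
```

View pics/s2.png

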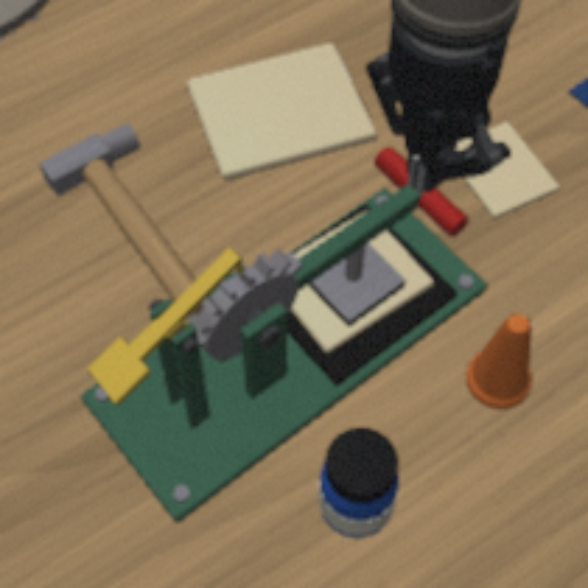

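The arm is down with the pad on the panel (crop (360,285)) and the pawl hook is raised. I'll push once more gently, then retreat straight up and measure.

Run:
```python
from h import *
from cell import env,kin,camera,job
L=env.nose_length
hit=env.movel(W(.13,.100+L),velocity=.02,stop_force=15); env.dwell(.3)
s=env.get_state(); print(hit,s["tcp_pos"][2]-L,s["force"])
env.movel(W(.13,.25+L),velocity=.12)
env.movel(W(.13,.30+L)+[-.15,.15,0],velocity=.25)
p,d=camera("top"); cv2.imwrite("pics/t3.png",p)
C=to_press(cloud("top",big(mask(p,"yellow")),d),O,YAW); C=C[abs(C[:,0])<.012]
print("pawl",np.arctan(np.polyfit(C[:,1],C[:,2],1)[0]))
H=to_press(cloud("top",big(mask(p,"red")),d),O,YAW); print("handle",np.median(H,0),"a~",(np.percentile(H[:,2],90)-.112)/.17, len(H))
print(env.get_state()["time"])
```

```text
True 0.1099710490297896 [-2.89765626 -0.27522834  8.64351344]
pawl 0.4317980821025975
handle [-0.00345103  0.12778884  0.10854202] a~ -0.005184697578042133 281
19.2917
```

View pics/t3.png

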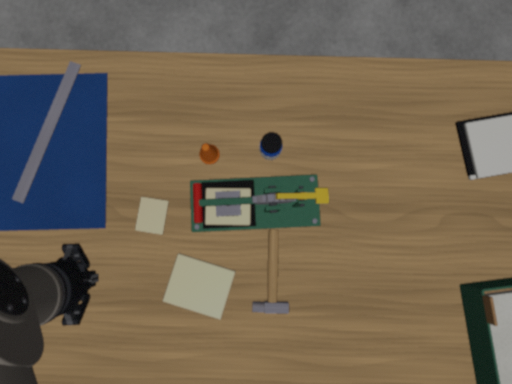

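The handle is level at (198,203), the pawl is free, and the panel (228,206), cone, jar and hammer haven't moved. The hand is clear at (75,285).

```bash
python3 -c "
from cell import job
print(job.job_done())"
```

```text
the job is handed in; nothing more can be done
None
```

The job is handed in with the pawl free (about 0.42 rad), the press arm level with its pad on the panel, the hand clear and the panel, cone, jar and hammer in place; the hand-in call gave no verdict.

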